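# Present the wash-check plate label up

### The job

Turn the hex nut on the drying stand with the fingers, about a quarter turn counterclockwise seen from above, so that the cross bar lies along the two glass plates and frees them. Then take out the check plate, the one with a notch in an upper corner of its frosted label end, gripping its clear end, and present it label up over the light pad: frosted end above the middle of the pad, about a hand's breadth over it, label face tipped up to about 45 degrees or flatter. The program finishes while still holding the plate there, motionless; leave the other plate in its slot and the bowl, jar and carton alone.

Things in the scene. Friction and masses are not known exactly. Their poses are not given: they have to be found in the camera images.
- stand: Grey drying stand, fixed. Base 150 (x) x 136 (y) x 12 mm; origin: centre of its underside, at counter height. Two slots along its x axis at y = +-50 mm, 7.6 mm wide, floor 12 mm and 5 mm thick rails 26 mm above the counter, end stops at x = +-67 mm. A 16 mm post at its centre carries the nut and cross bar. Looks the same after a half turn; may be turned any way.
- nut (a joint): Turn (rad) of the captive brass hex nut and the steel cross bar fixed under it, about the vertical post, growing counterclockwise from above. At 0 the bar lies along the stand's y axis, just over the tops of both plates (starts at 0 to 0.25); at the stop, 1.57, along its x axis and the plates are free. Stays where it is left; turning takes about 0.1 N m.
- nut_grip (a point): On the nut's axis, 84 mm above the counter, turning with it. Nut: 30 mm across flats, 70 to 96 mm above the counter; one pair of flats faces along this point's x axis, the others 60 degrees either side. The cross bar (116 mm long along this point's y axis, 14 mm wide) lies 64 to 70 mm above the counter.
- plate: Check plate: loose clear glass, 130 (x) x 6 (y) x 50 mm (z), about 0.09 kg, on its long edge in either slot, along the stand's x axis. Origin: centre of its underside, 12 mm above the counter. x points to the frosted end, with a 12 x 12 mm notch in its upper corner; y points out of the label face. Facing the label as it stands, the notch is upper left. Label covers x = 33 to 63 mm of the +y face only.
- label (a point): Centre of the frosted label field, on the surface of the label face of the check plate, at (48, 3, 25) mm in the plate's frame; same axes as the plate.
- blank: The other plate: same glass, size, frame and way of standing, with no notch and no frosted field. It stands in the other slot and stays there.
- pad: Fixed inspection light pad, 160 x 160 x 18 mm, aluminium frame with a white top. Origin at the centre of its underside, its top 18 mm above that.
- bowl: Loose steel bowl, 120 mm across, 40 mm high, origin under its centre; bystander.
- jar: Loose white jar, 64 mm across, 85 mm high, origin under its centre; bystander.
- carton: Loose paper carton, 70 x 130 x 50 mm high, origin under its centre; bystander.
Mind the look-alikes: they are no part of the job. What is meant by the stand is not brown, pink or red, and is the smaller of those in its own colour.

How it is judged:
By the outcome, as a careful person would: the job done as asked, in the order asked, and still so for the second after the job is handed in, while the arm keeps its last pose, push and grip.
It also fails if it takes over 48 s, if anything falls off the work surface, if the arm or the gripper's body presses on something with over 40 N, if the wrist force passes 120 N, or if a joint passes its speed limit or range.

### The arm

A 6-joint arm with a two-finger parallel gripper is mounted at the origin on the work surface. World frame = base frame: x ahead of the robot, y to its left, z up, the work surface at z = 0. Lengths are in m, angles in rad, forces in N, time in s.
With the tool pointing down it reaches from about 0.225 to 0.875 m from the base axis. Payload 3.4 kg.
Tool frame: the origin (TCP) lies at the very end of the fingers, on their centre line; the grasp point (between the pads) lies 19 mm behind it (grip_depth is the distance from the TCP to the grasp point, in m); x points along the fingers, z is the direction in which the jaws open and shut, and the axes are right-handed (so a half turn about x gives the same grasp; the last joint's range is limited). The gripper opens to 85 mm and grips with 20 to 120 N. Pads are 22 mm wide; open, the fingers measure 114 mm over their backs; the gripper's body (76 mm by 85 mm) begins 54 mm behind the grasp point. The pads swing forward as they close: fully open they stand 13 mm farther back than shut.
Start: joints at [-1.435, 0.276, 1.505, -0, 1.361, -0.121], TCP at [0.146, -0.556, 0.231] pointing down, gripper open.
Joint ranges: [-2.89, 2.89], [-0.75, 2.08], [0.22, 2.7], [-1.18, 4.32], [0.11, 2.71], [-2.7, 2.7]. Speed limits (rad/s): [2.57, 2.57, 3.14, 3.14, 3.14, 3.14].

### API

Orientations are given as a unit quaternion [w, x, y, z].
In Python, from rig import get_state, get_image, sign_off, grip_depth gives the robot as it stands. The module is installed in compiled form; this text tells all that it offers.
- The arm moves only by the tool arm_command, never from a script. Its argument "series" is a list of rows, each an object with "dp": the shift along the tool's x, y, z scaled (see below), a list of three; "angular": the turn, a rotation vector about the tool's x, y, z scaled (see below), a list of three; "gripper": the finger opening in mm, from 0 to 85.4. A call has exactly 8 rows; each row shifts and turns the pose as measured when the row begins, along the tool's axes as they then stand; what a row does not reach is not made up. The controller multiplies each number of a shift by 0.12 m and each number of a turn by 90 degrees. A row lasts 1/8 s, in which the tool goes at most 62.5 mm and 10.7 degrees, less where a joint would pass 70% of its speed; a pose out of reach is approached as far as the arm can. A call with a number of a shift or a turn outside -1 to 1 is refused whole. A call with a gripper value outside its range is refused whole. The fingers move at their own pace and stop on an object; "grip_force" is the grip in N (left out, the last holds). Time passes only in rows, so rows that do not move let the fingers close, or fill a call up. It gives the time, the measured TCP pose, the force and the opening at its end, in the units of the state.
- get_state(): the state, without advancing time (a new reading comes with each control period).
- get_image(name): name is "scene" or "top" or "wrist"; returns a dict with "image" (384x512x3 uint8, blue, green, red), "depth" (384x512 float32, m along the optical axis (not along the pixel's ray), 0 where there is no reading), "mtx" (3x3 intrinsics, pixels), "view" (4x4, takes a point from world to camera coordinates); the wrist camera has in their place "mount" (4x4, takes a point from camera to tool coordinates, whose origin is the TCP and whose axes are the tool frame's). Camera axes: x right, y up, looking along -z (the intrinsics and any distortion apply to the point x, -y, -z); pixel columns grow to the right and rows downward; lengths in m; the calibration is good to about 2 mm. A picture is of the moment at which its call begins: read the wrist's pose just before it.
- sign_off(): hands the job in, once; it reports no verdict.
The state is a dict: "clock": time; "qpos": joint angles; "qd": joint speeds; "effort": joint torques, N m; "position": TCP position; "ee_rot": TCP orientation; "contact_force": force on the tool from outside, world axes, zero at the start; "moment": the same for the moment, N m; "width": finger opening in m.
Only numpy, scipy, OpenCV 4.12 (cv2) and the standard library are available. Lean on these libraries where they do the work, as an engineer would, in place of code of your own. Each camera call takes 0.05 s, during which the arm holds its last target. There are 200 camera calls.

## Working session

There is one attempt and no reset: what is moved stays moved. The work goes in short steps, Python scripts to look and compute and a tool call to move; the robot and the scene stay as the last step left them, time stands still between calls to the robot, and variables do not carry over. Pictures are saved under pics/ and viewed, about 8 in all and at most 12, crops included, and the job is handed in when it is done.

Besides the shell and the picture viewer there is one more tool, called after "Emit:" as a command line: name --argument value ..., lists and objects as JSON in quotes. arm_command: Moves the arm, as the interface text tells. Its arguments: {"type":"object","properties":{"series":{"type":"array","items":{"type":"object","properties":{"dp":{"type":"array","items":{"type":"number"}},"angular":{"type":"array","items":{"type":"number"}},"gripper":{"type":"number"}}}},"grip_force":{"type":"number"}},"required":["series"]}

```bash
mkdir -p pics
cat > h.py <<'E'
import numpy as np, cv2
from scipy.spatial.transform import Rotation as R
from rig import get_state, get_image, sign_off, grip_depth
def grab(name):
    s=get_state(); d=get_image(name)
    if 'view' in d: V=np.array(d['view'])
    else:
        T=np.eye(4); q=s['ee_rot']; T[:3,:3]=R.from_quat([q[1],q[2],q[3],q[0]]).as_matrix(); T[:3,3]=s['position']
        V=np.linalg.inv(T@np.array(d['mount']))
    d['V']=V; return s,d
def ray(d,u,v):
    K=np.array(d['mtx']); p=np.linalg.solve(K,[u,v,1.]); c=np.array([p[0],-p[1],-1.])
    Rm=d['V'][:3,:3]; return -Rm.T@d['V'][:3,3], Rm.T@c
def onz(d,u,v,z):
    o,r=ray(d,u,v); return o+r*(z-o[2])/r[2]
def proj(d,P):
    P=np.atleast_2d(P); c=P@d['V'][:3,:3].T+d['V'][:3,3]; c=c*[1,-1,-1]; q=c@np.array(d['mtx']).T; return q[:,:2]/q[:,2:]
def cloud(d):
    K=np.array(d['mtx']); D=d['depth']; v,u=np.mgrid[:D.shape[0],:D.shape[1]]
    c=np.stack([(u-K[0,2])/K[0,0]*D,-(v-K[1,2])/K[1,1]*D,-D],-1)
    return (c-d['V'][:3,3])@d['V'][:3,:3]
E
python3 - <<'E'
from h import *
print(get_state(),grip_depth)
ims=[]
for n in ['top','scene']:
    s,d=grab(n); ims.append(d['image']); print(n,d['mtx'],d['V'],[k for k in d])
    cv2.imwrite(f'pics/{n}0.png',d['image'])
cv2.imwrite('pics/a.png',cv2.resize(np.hstack(ims),(800,300),interpolation=cv2.INTER_AREA))
cv2.imwrite('pics/topbig.png',cv2.resize(ims[0],(800,600)))
E
```

```text
{'clock': 0.0, 'qpos': array([-1.43499049e+00,  2.76608413e-01,  1.50616329e+00, -1.90235403e-05,
        1.36071985e+00, -1.20964672e-01]), 'qd': array([ 0.00118408,  0.00236059,  0.00031134, -0.00021065,  0.00011254,
       -0.00046195]), 'effort': array([ 7.00025066e-04, -4.16766143e+01, -2.45802587e+01,  4.69669351e-05,
        1.11975460e-02, -1.78038260e-05]), 'position': array([ 0.14595871, -0.55559693,  0.23042007]), 'ee_rot': array([ 0.55941915,  0.43233373,  0.56038485, -0.43140072]), 'contact_force': array([0.5367308 , 0.44204994, 1.09839489]), 'moment': array([ 0.0359454 ,  0.02003725, -0.00696261]), 'width': 0.08542389966226194} 0.0187
top [[487.16569457   0.         256.30168243]
 [  0.         487.16569457 189.64614208]
 [  0.           0.           1.        ]] [[-0.0115947  -0.99992911  0.00270897  0.01784751]
 [ 0.9802079  -0.01083049  0.19767442 -0.53660469]
 [-0.19763107  0.00494733  0.98026399 -1.60378205]
 [ 0.          0.          0.          1.        ]] ['image', 'depth', 'mtx', 'view', 'V']
scene [[362.99124196   0.         255.59329535]
 [  0.         362.99124196 194.21362267]
 [  0.           0.           1.        ]] [[ 0.76666507  0.64204536  0.00155496 -0.41778115]
 [-0.5381576   0.64128829  0.54693302  0.23186138]
 [ 0.35015863 -0.42015126  0.83717492 -1.51438182]
 [ 0.          0.          0.          1.        ]] ['image', 'depth', 'mtx', 'view', 'V']
```

View pics/topbig.png

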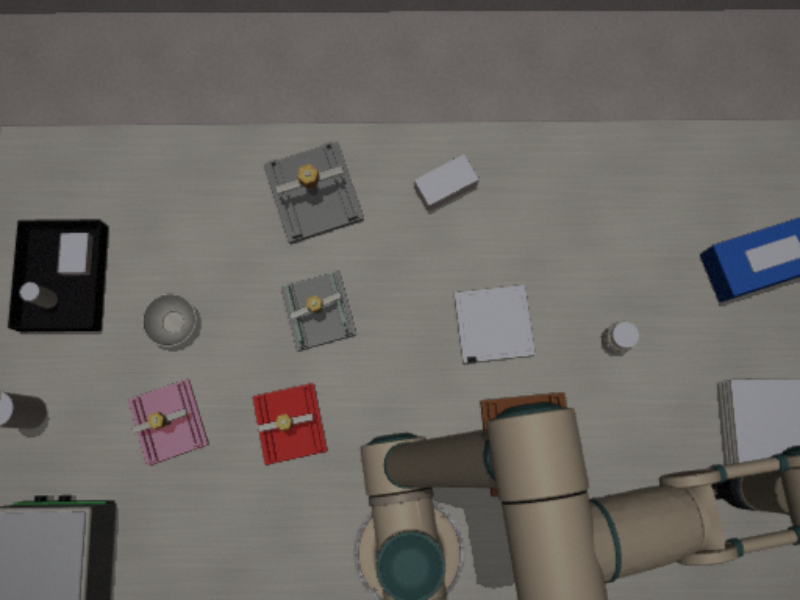

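View pics/scene0.png

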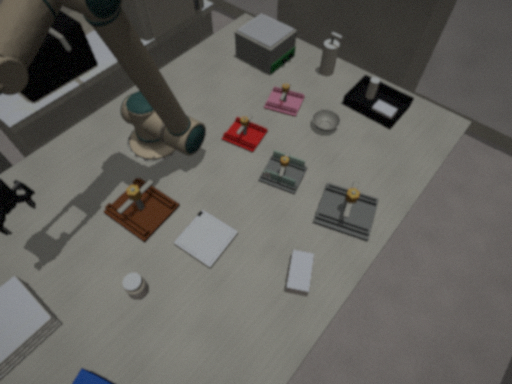

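The top view shows the small grey stand at about (318,310), its nut at (315,303) and the pad at (495,323), in the 800x600 picture. The larger grey stand at (313,190) is a look-alike. The scene view agrees.

Run:
```python
from h import *
s,d=grab('top')
f=.64
for n,pts,z in [('base',[(283,288),(340,271),(355,333),(299,350)],.012),('nut',[(315,302)],.096),('bar',[(291,318),(340,296)],.07),('pad',[(455,291),(525,285),(534,356),(462,363)],.018)]:
    P=np.array([onz(d,u*f,v*f,z) for u,v in pts]); print(n,P.round(3).tolist(),P.mean(0).round(3))
    if len(P)==4: print(np.linalg.norm(np.diff(P,axis=0),axis=1).round(3))
s,w=grab('wrist'); print(w['mount'],w['mtx'])
q=s['ee_rot'];print(R.from_quat(np.roll(q,-1)).as_matrix().round(3))
```

```text
base [[0.567, 0.274, 0.012], [0.605, 0.147, 0.012], [0.464, 0.113, 0.012], [0.427, 0.236, 0.012]] [0.516 0.193 0.012]
[0.133 0.145 0.128]
nut [[0.518, 0.193, 0.096]] [0.518 0.193 0.096]
bar [[0.489, 0.247, 0.07], [0.536, 0.142, 0.07]] [0.512 0.195 0.07 ]
pad [[0.555, -0.11, 0.018], [0.567, -0.267, 0.018], [0.407, -0.279, 0.018], [0.394, -0.121, 0.018]] [ 0.481 -0.194  0.018]
[0.157 0.16  0.159]
[[-7.22701512e-04  3.00979393e-01 -9.53630370e-01 -1.43078691e-01]
 [-7.75216053e-04  9.53630164e-01  3.00979915e-01  7.71709170e-02]
 [ 9.99999438e-01  9.56788211e-04 -4.55865905e-04 -6.53131193e-05]
 [ 0.00000000e+00  0.00000000e+00  0.00000000e+00  1.00000000e+00]] [[285.75999492   0.         257.73593908]
 [  0.         285.75999492 194.86171822]
 [  0.           0.           1.        ]]
[[-0.     0.967  0.254]
 [ 0.001  0.254 -0.967]
 [-1.     0.    -0.001]]
```

```bash
cat >> h.py <<'E'
def pose():
    s=get_state(); return np.array(s['position']),R.from_quat(np.roll(s['ee_rot'],-1))
def down(jaw):  # tool x down, tool z (jaw axis) at world angle jaw (deg)
    a=np.radians(jaw); z=np.array([np.cos(a),np.sin(a),0]); x=np.array([0,0,-1.]); return R.from_matrix(np.c_[x,np.cross(z,x),z])
def plan(p1,r1,n,p0=None,r0=None):
    """even steps to the target: numbers in the units of the rows"""
    if p0 is None: p0,r0=pose()
    w=(r1*r0.inv()).as_rotvec()/n; dp=(np.array(p1)-p0)/n
    print('per row mm %.1f deg %.1f'%(np.linalg.norm(dp)*1e3,np.degrees(np.linalg.norm(w))))
    for i in range(n):
        r=R.from_rotvec(w*i)*r0
        print((r.inv().apply(dp)/.12).round(3).tolist(),(r.inv().apply(w)/(np.pi/2)).round(3).tolist())
def st():
    s=get_state(); p,r=pose(); m=r.as_matrix()
    open('log.txt','a').write(repr([list(map(float,s['qpos'])),p.tolist(),m.tolist()])+'\n')
    print('t',s['clock'],'p',p.round(4),'x',m[:,0].round(3),'z',m[:,2].round(3),'jaw',np.degrees(np.arctan2(m[1,2],m[0,2])).round(1),'q',s['qpos'].round(2),'F',s['contact_force'].round(1),'w',round(s['width'],4))
E
python3 - <<'E'
from h import *
st(); plan([.516,.193,.19],down(24),16)
E
```

```text
t 0.2 p [ 0.146  -0.5558  0.2308] x [-0.     0.001 -1.   ] z [ 0.254 -0.967 -0.001] jaw -75.3 q [-1.43  0.28  1.51  0.    1.36 -0.12] F [ 0.4 -0.1  0.2] w 0.0853
per row mm 52.3 deg 6.2
[0.022, 0.285, -0.328] [-0.069, -0.0, -0.0]
[0.022, 0.319, -0.295] [-0.069, -0.0, -0.0]
[0.022, 0.349, -0.259] [-0.069, -0.0, -0.0]
[0.022, 0.375, -0.22] [-0.069, -0.0, -0.0]
[0.022, 0.397, -0.178] [-0.069, -0.0, -0.0]
[0.021, 0.414, -0.134] [-0.069, -0.0, -0.0]
[0.021, 0.426, -0.089] [-0.069, -0.0, -0.0]
[0.021, 0.433, -0.042] [-0.069, -0.0, -0.0]
[0.021, 0.435, 0.005] [-0.069, -0.0, -0.0]
[0.021, 0.432, 0.052] [-0.069, -0.0, -0.0]
[0.021, 0.424, 0.098] [-0.069, -0.0, -0.0]
[0.021, 0.411, 0.144] [-0.069, -0.0, -0.0]
[0.021, 0.393, 0.187] [-0.069, -0.0, -0.0]
[0.021, 0.37, 0.228] [-0.069, -0.0, -0.0]
[0.021, 0.343, 0.267] [-0.069, -0.0, -0.0]
[0.021, 0.312, 0.303] [-0.069, -0.0, -0.0]
```

Emit:
arm_command --series '[{"dp":[0.0,0.285,-0.33],"angular":[-0.07,0,0],"gripper":85},{"dp":[0.0,0.32,-0.295],"angular":[-0.07,0,0],"gripper":85},{"dp":[0.02,0.35,-0.26],"angular":[-0.07,0,0],"gripper":85},{"dp":[0.02,0.375,-0.22],"angular":[-0.07,0,0],"gripper":85},{"dp":[0.02,0.4,-0.18],"angular":[-0.07,0,0],"gripper":85},{"dp":[0.02,0.415,-0.135],"angular":[-0.07,0,0],"gripper":85},{"dp":[0.02,0.425,-0.09],"angular":[-0.07,0,0],"gripper":85},{"dp":[0.02,0.435,-0.04],"angular":[-0.07,0,0],"gripper":85}]'

```text
clock: 1.2
position: [0.329, -0.1701, 0.2149]
ee_rot: [0.693, 0.146, 0.691, -0.145]
contact_force: [1.6, 0.6, -0.4]
width: 0.0849
```

Run:
```python
from h import *
st(); plan([.516,.193,.19],down(24),12)
```

```text
t 1.2 p [ 0.329  -0.1701  0.2149] x [ 0.003  0.    -1.   ] z [ 0.915 -0.402  0.003] jaw -23.7 q [-0.67 -0.03  1.91  0.    1.26 -0.25] F [ 1.6  0.6 -0.4] w 0.0849
per row mm 34.1 deg 4.0
[0.018, 0.283, 0.017] [-0.044, 0.0, -0.0]
[0.018, 0.281, 0.037] [-0.044, 0.0, -0.0]
[0.018, 0.278, 0.056] [-0.044, 0.0, -0.0]
[0.018, 0.273, 0.076] [-0.044, 0.0, -0.0]
[0.018, 0.267, 0.094] [-0.044, 0.0, -0.0]
[0.018, 0.26, 0.113] [-0.044, 0.0, -0.0]
[0.018, 0.252, 0.13] [-0.044, 0.0, -0.0]
[0.018, 0.242, 0.148] [-0.044, 0.0, -0.0]
[0.017, 0.231, 0.164] [-0.044, 0.0, -0.0]
[0.017, 0.219, 0.18] [-0.044, 0.0, -0.0]
[0.017, 0.206, 0.195] [-0.044, 0.0, -0.0]
[0.017, 0.192, 0.208] [-0.044, 0.0, -0.0]
```

Emit:
arm_command --series '[{"dp":[0.025,0.424,0.025],"angular":[-0.068,0,0],"gripper":85},{"dp":[0.025,0.42,0.06],"angular":[-0.068,0,0],"gripper":85},{"dp":[0.025,0.41,0.1],"angular":[-0.068,0,0],"gripper":85},{"dp":[0.025,0.4,0.145],"angular":[-0.068,0,0],"gripper":85},{"dp":[0.025,0.385,0.185],"angular":[-0.068,0,0],"gripper":85},{"dp":[0.025,0.36,0.22],"angular":[-0.068,0,0],"gripper":85},{"dp":[0.025,0.33,0.26],"angular":[-0.068,0,0],"gripper":85},{"dp":[0.025,0.31,0.3],"angular":[-0.068,0,0],"gripper":85}]'

```text
clock: 2.2
position: [0.5028, 0.2138, 0.1913]
ee_rot: [0.69, -0.167, 0.685, 0.163]
contact_force: [0.8, -0.2, -0.1]
width: 0.0851
```

Run:
```python
from h import *
st(); s,d=grab('wrist'); np.savez('w1.npz',V=d['V'],mtx=d['mtx'],depth=d['depth'],image=d['image'])
cv2.imwrite('pics/w1.png',cv2.resize(d['image'],(800,600),interpolation=cv2.INTER_CUBIC))
```

```text
t 2.2 p [0.5028 0.2138 0.1913] x [ 0.008 -0.003 -1.   ] z [0.891 0.454 0.006] jaw 27.0 q [ 0.28  0.26  1.64 -0.01  1.24 -0.19] F [ 0.8 -0.2 -0.1] w 0.0851
```

View pics/w1.png

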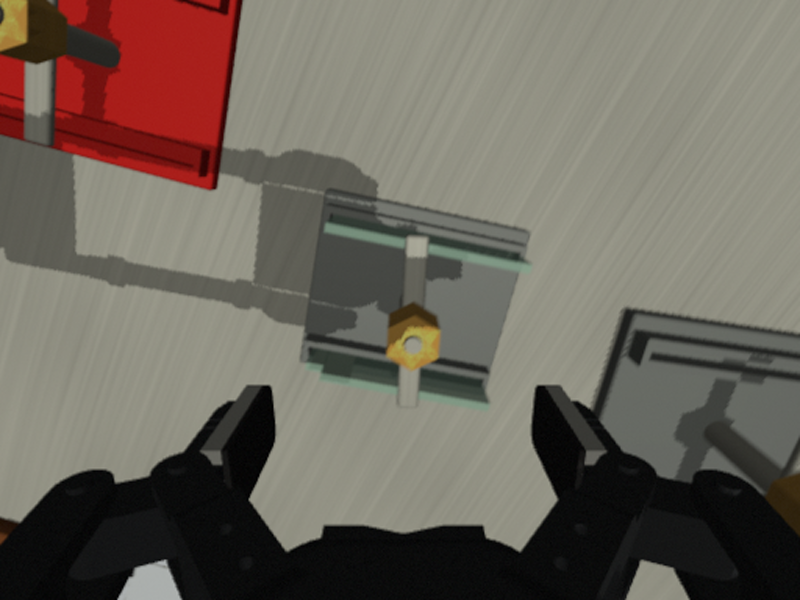

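The wrist view shows the nut top at (413,343), with the bar running from (417,237) to (407,405). The lower (-y) plate has a step at its left end (320-350,375), probably the notch.

Run:
```python
from h import *
d=dict(np.load('w1.npz')); f=.64
def P(pts,z): return np.array([onz(d,u*f,v*f,z) for u,v in pts])
n=P([(413,345)],.096); b=P([(417,237),(407,405)],.07); print('nut',n,'bar',b,b.mean(0),np.linalg.norm(b[0]-b[1]),np.degrees(np.arctan2(*(b[0]-b[1])[1::-1])))
c=P([(329,190),(528,230),(487,372),(303,360)],.012);print('base far edge',c)
for k,pts in [('far',[(325,230),(527,267)]),('near',[(310,366),(488,407)])]:
    p=P(pts,.062);print(k,p,np.degrees(np.arctan2(*(p[1]-p[0])[1::-1])),np.linalg.norm(p[1]-p[0]),p.mean(0))
C=cloud(d); m=(np.abs(C[...,:2]-[.516,.193]).max(-1)<.04)&(C[...,2]>.09)&(C[...,2]<.11); print('nut depth',C[m].mean(0),m.sum(),C[m].max(0),C[m].min(0))
m=(np.abs(C[...,:2]-[.516,.193]).max(-1)<.09)&(C[...,2]>.066)&(C[...,2]<.072);q=C[m][:,:2];e=np.linalg.eigh(np.cov(q.T))[1][:,1];print('bar depth',q.mean(0),np.degrees(np.arctan2(e[1],e[0])),m.sum())
cv2.imwrite('pics/w1c.png',cv2.resize(d['image'][110:270,180:350],(800,753))[:,:800][100:700])
```

```text
nut [[0.5193797  0.19578074 0.096     ]] bar [[0.49538453 0.24882743 0.07      ]
 [0.54153377 0.14580596 0.07      ]] [0.51845915 0.1973167  0.07      ] 0.11288567273887336 114.13035248748602
base far edge [[0.43156301 0.24268064 0.012     ]
 [0.57057793 0.28200372 0.012     ]
 [0.6012846  0.17096215 0.012     ]
 [0.4664094  0.11450861 0.012     ]]
far [[0.44450965 0.22629898 0.062     ]
 [0.56613285 0.26224021 0.062     ]] 16.46308978893968 0.1268226070129908 [0.50532125 0.2442696  0.062     ]
near [[0.4723857  0.13872228 0.062     ]
 [0.59455438 0.1655127  0.062     ]] 12.368635216044883 0.1250716305457697 [0.53347004 0.15211749 0.062     ]
nut depth [0.51713024 0.19733522 0.09646136] 969 [0.53415198 0.21192321 0.10096159] [0.50054008 0.18081033 0.09000045]
bar depth [0.51350887 0.20516037] 113.974623815264 992
```

View pics/w1c.png

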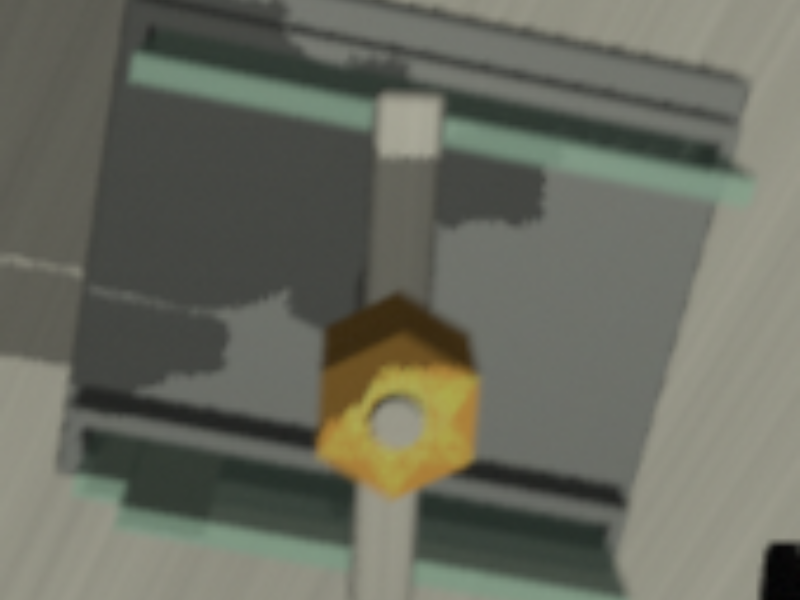

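Run:
```python
from h import *
p,r=pose(); plan([.5175,.1965,.125],down(24),4); plan([.5175,.1965,.068],down(24),4,[.5175,.1965,.125],down(24))
```

```text
per row mm 17.7 deg 0.8
[0.137, -0.055, -0.003] [0.009, 0.002, 0.0]
[0.137, -0.055, -0.002] [0.009, 0.002, 0.0]
[0.137, -0.055, -0.0] [0.009, 0.002, 0.0]
[0.137, -0.055, 0.001] [0.009, 0.002, 0.0]
per row mm 14.2 deg 0.0
[0.119, 0.0, 0.0] [0.0, 0.0, 0.0]
[0.119, 0.0, 0.0] [0.0, 0.0, 0.0]
[0.119, 0.0, 0.0] [0.0, 0.0, 0.0]
[0.119, 0.0, 0.0] [0.0, 0.0, 0.0]
```

Emit:
arm_command --series '[{"dp":[0.137,-0.055,0],"angular":[0.009,0.002,0],"gripper":70},{"dp":[0.137,-0.055,0],"angular":[0.009,0.002,0],"gripper":70},{"dp":[0.137,-0.055,0],"angular":[0.009,0.002,0],"gripper":70},{"dp":[0.137,-0.055,0],"angular":[0.009,0.002,0],"gripper":70},{"dp":[0,0,0],"angular":[0,0,0],"gripper":70},{"dp":[0.04,0,0],"angular":[0,0,0],"gripper":70},{"dp":[0.04,0,0],"angular":[0,0,0],"gripper":70},{"dp":[0,0,0],"angular":[0,0,0],"gripper":70}]'

```text
clock: 3.25
position: [0.5185, 0.1956, 0.1114]
ee_rot: [0.691, -0.147, 0.692, 0.146]
contact_force: [0.9, -0.3, 0.4]
width: 0.0698
```

Run:
```python
from h import *
st(); plan([.5175,.1965,.068],down(24),4)
```

```text
t 3.25 p [0.5185 0.1956 0.1114] x [-0.001 -0.001 -1.   ] z [ 0.915  0.404 -0.001] jaw 23.8 q [ 0.24  0.34  1.73 -0.    1.07 -0.18] F [ 0.9 -0.3  0.4] w 0.0698
per row mm 10.9 deg 0.0
[0.09, 0.003, -0.001] [-0.0, -0.0, 0.0]
[0.09, 0.002, -0.001] [-0.0, -0.0, 0.0]
[0.09, 0.002, -0.001] [-0.0, -0.0, 0.0]
[0.09, 0.002, -0.001] [-0.0, -0.0, 0.0]
```

Emit:
arm_command --series '[{"dp":[0.092,0.003,0],"angular":[0,0,0],"gripper":70},{"dp":[0.092,0.003,0],"angular":[0,0,0],"gripper":70},{"dp":[0.092,0.002,0],"angular":[0,0,0],"gripper":70},{"dp":[0.092,0.002,0],"angular":[0,0,0],"gripper":55},{"dp":[0,0,0],"angular":[0,0,0],"gripper":34},{"dp":[0,0,0],"angular":[0,0,0],"gripper":25},{"dp":[0,0,0],"angular":[0,0,0],"gripper":25},{"dp":[0,0,0],"angular":[0,0,0],"gripper":25}]' --grip_force 40

```text
clock: 4.25
position: [0.5175, 0.1971, 0.0643]
ee_rot: [0.691, -0.147, 0.692, 0.146]
contact_force: [-0.2, -1.0, -1.3]
width: 0.0293
```

Run:
```python
from h import *
st(); s,d=grab('wrist')
cv2.imwrite('pics/w2.png',d['image'])
```

```text
t 4.25 p [0.5175 0.1971 0.0643] x [-0.001 -0.002 -1.   ] z [ 0.914  0.405 -0.002] jaw 23.9 q [ 0.24  0.39  1.79 -0.    0.96 -0.18] F [-0.2 -1.  -1.3] w 0.0293
```

View pics/w2.png

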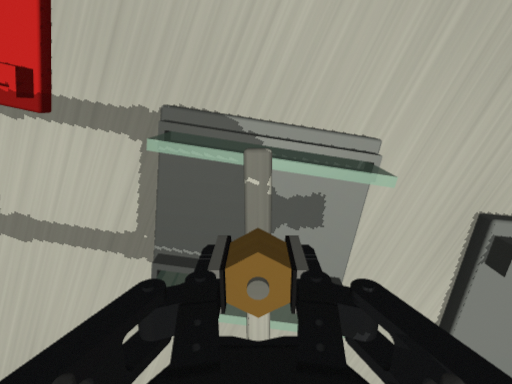

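The nut is centred between the pads at 29.3 mm opening, and the fingers straddle the bar. I'm turning it now.

Emit:
arm_command --series '[{"dp":[0,0,0],"angular":[-0.06,0,0],"gripper":25},{"dp":[0,0,0],"angular":[-0.09,0,0],"gripper":25},{"dp":[0,0,0],"angular":[-0.09,0,0],"gripper":25},{"dp":[0,0,0],"angular":[-0.09,0,0],"gripper":25},{"dp":[0,0,0],"angular":[-0.09,0,0],"gripper":25},{"dp":[0,0,0],"angular":[-0.09,0,0],"gripper":25},{"dp":[0,0,0],"angular":[-0.09,0,0],"gripper":25},{"dp":[0,0,0],"angular":[-0.05,0,0],"gripper":25}]' --grip_force 60

```text
clock: 5.3
position: [0.5167, 0.1961, 0.0644]
ee_rot: [0.524, -0.474, 0.526, 0.474]
contact_force: [-0.8, -1.3, -2.3]
width: 0.0292
```

Run:
```python
from h import *
st(); print(get_state()['moment']); plan([.5175,.197,.066],down(105.5),4)
```

```text
t 5.3 p [0.5167 0.1961 0.0644] x [-0.002 -0.002 -1.   ] z [ 0.102  0.995 -0.002] jaw 84.2 q [ 0.24  0.39  1.79 -0.    0.96 -1.23] F [-0.8 -1.3 -2.3] w 0.0292
[ 0.00468833 -0.06913697 -0.06908673]
per row mm 0.5 deg 5.3
[-0.003, -0.001, 0.002] [-0.059, -0.0, -0.0]
[-0.003, -0.002, 0.002] [-0.059, -0.0, -0.0]
[-0.003, -0.002, 0.002] [-0.059, -0.0, -0.0]
[-0.003, -0.002, 0.002] [-0.059, -0.0, -0.0]
```

Emit:
arm_command --series '[{"dp":[0,0,0.003],"angular":[-0.06,0,0],"gripper":25},{"dp":[0,0,0.003],"angular":[-0.06,0,0],"gripper":25},{"dp":[0,0,0.001],"angular":[-0.06,0,0],"gripper":25},{"dp":[0,0,0],"angular":[-0.04,0,0],"gripper":25},{"dp":[0,0,0],"angular":[-0.03,0,0],"gripper":25},{"dp":[0,0,0],"angular":[-0.02,0,0],"gripper":25},{"dp":[0,0,0],"angular":[0,0,0],"gripper":25},{"dp":[0,0,0],"angular":[0,0,0],"gripper":25}]'

```text
clock: 6.3
position: [0.5163, 0.1954, 0.0645]
ee_rot: [0.413, -0.572, 0.415, 0.574]
contact_force: [-0.5, -0.4, -0.9]
width: 0.0291
```

Run:
```python
from h import *
st(); print(get_state()['moment'])
```

```text
t 6.3 p [0.5163 0.1954 0.0645] x [-0.004 -0.001 -1.   ] z [-0.313  0.95   0.001] jaw 108.3 q [ 0.24  0.39  1.79  0.    0.97 -1.65] F [-0.5 -0.4 -0.9] w 0.0291
[-0.29902077 -0.05142102 -1.8776373 ]
```

Emit:
arm_command --series '[{"dp":[0,0,0],"angular":[0.02,0,0],"gripper":42},{"dp":[0,0,0],"angular":[0,0,0],"gripper":42},{"dp":[0,0,0],"angular":[0,0,0],"gripper":42},{"dp":[-0.25,0,0],"angular":[0,0,0],"gripper":42},{"dp":[-0.35,0,0],"angular":[0,0,0],"gripper":42},{"dp":[-0.3,0,0],"angular":[0,0,0],"gripper":42},{"dp":[0,0,0],"angular":[0,0,0],"gripper":42},{"dp":[0,0,0],"angular":[0,0,0],"gripper":42}]'

```text
clock: 7.3
position: [0.5173, 0.1963, 0.1755]
ee_rot: [-0.418, 0.57, -0.42, -0.569]
contact_force: [-0.1, -1.1, -1.3]
width: 0.0422
```

Run:
```python
from h import *
st(); s,d=grab('wrist'); np.savez('w3.npz',V=d['V'],mtx=d['mtx'],depth=d['depth'],image=d['image'])
cv2.imwrite('pics/w3.png',cv2.resize(d['image'],(800,600),interpolation=cv2.INTER_CUBIC))
```

```text
t 7.3 p [0.5173 0.1963 0.1755] x [-0.001 -0.004 -1.   ] z [-0.298  0.955 -0.004] jaw 107.3 q [ 0.24  0.28  1.64 -0.    1.22 -1.63] F [-0.1 -1.1 -1.3] w 0.0422
```

View pics/w3.png

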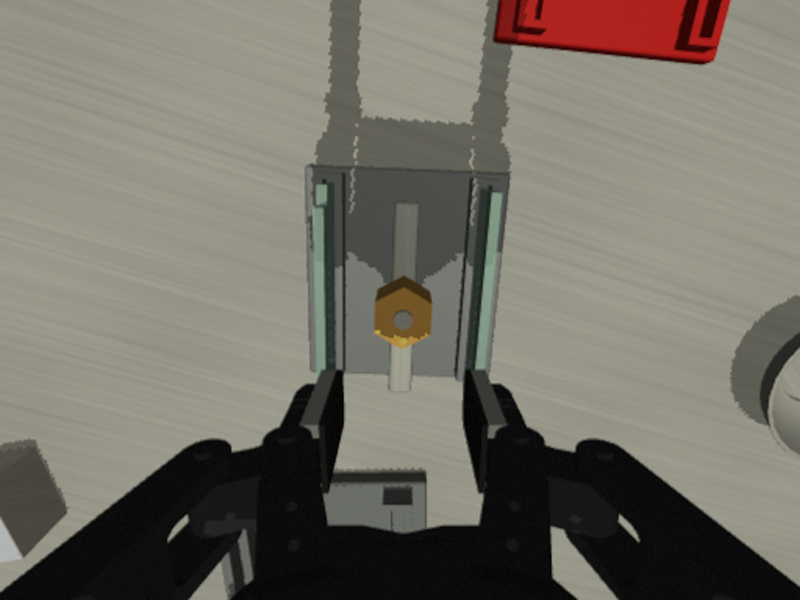

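The picture shows the bar along the plates, from (405,205) to (400,390). The check plate is on the left, x≈320, with its notch at the far end (320,190). The clear end is the near one, at larger x. Now I'll measure that plate.

Run:
```python
from h import *
d=dict(np.load('w3.npz')); C=cloud(d); im=d['image'].astype(int)
g=(im[...,1]-im[...,2]>12)
for name,lo,hi in [('left',190,225),('right',290,330)]:
    o=[];i=[]
    for v in range(135,235,4):
        c=np.where(g[v,lo:hi])[0]
        if len(c)>2: o.append((lo+(c.min() if name=='left' else c.max()+1)-0.5,v)); i.append(c.max()-c.min()+1)
    P=np.array([onz(d,u,v,.062) for u,v in o]); 
    if len(P)<3: print(name,'few'); continue
    k=np.polyfit(P[:,0],P[:,1],1); print(name,'edge ang',np.degrees(np.arctan(k[0])),'y at x=.5175',np.polyval(k,.5175),'res',np.std(P[:,1]-np.polyval(k,P[:,0])),i[::4])
a=np.radians(14.5); ax=np.array([np.cos(a),np.sin(a)]); ay=np.array([-ax[1],ax[0]])
q=(C[...,:2]-[.5175,.1965]); X=q@ax; Y=q@ay; Z=C[...,2]
for sg in (1,-1):
    m=(np.abs(Y*sg-.05)<.012)&(np.abs(X)<.08)&(np.abs(Z-.062)<.003); print(sg,m.sum(),X[m].min(),X[m].max(),np.median(Y[m]),np.polyfit(X[m],Y[m],1))
m=(np.abs(Y)<.01)&(np.abs(X)<.07)&(np.abs(Z-.07)<.003)&(np.abs(X)>.02); print('bar',np.polyfit(X[m],Y[m],1),X[m].min(),X[m].max())
```

```text
left edge ang 15.066308856061415 y at x=.5175 0.14052548067608484 res 0.0002710626737227348 [np.int64(7), np.int64(7), np.int64(7), np.int64(7), np.int64(7), np.int64(7), np.int64(7)]
right edge ang 15.144729290695723 y at x=.5175 0.25073091845614603 res 0.00028142742186092364 [np.int64(8), np.int64(7), np.int64(7), np.int64(7), np.int64(7), np.int64(7), np.int64(7)]
1 802 -0.06465307233952901 0.04305930303906344 0.04847403183404689 [0.00978327 0.04866414]
-1 757 -0.05197222699028266 0.056039166965586244 -0.05087525915999451 [ 0.00667945 -0.0508463 ]
bar [ 0.01090002 -0.00103971] -0.057706534418362904 0.0577879128338664
```

Run:
```python
from h import *
p,r=pose(); print((R.from_rotvec([0,0,-np.pi])*r).as_matrix()[:,2])
tp=np.array([.5771,.1598,.16]); n=18; rz=107.3+74.9
for i in range(0,18):
    j=np.radians(107.3-i*rz/n); z=np.array([np.cos(j),np.sin(j),0]);y=np.array([-z[1],z[0],0]);y=np.cross(z,[0,0,-1.]); dp=(tp-p)/n
    print(i,(y@dp/.12).round(3),(z@dp/.12).round(3))
print(rz/n/90,(p[2]-.16)/n/.12)
```

```text
[ 0.2974894  -0.95471854 -0.00354526]
0 -0.021 -0.024
1 -0.025 -0.02
2 -0.028 -0.015
3 -0.031 -0.01
4 -0.032 -0.005
5 -0.032 0.001
6 -0.032 0.007
7 -0.03 0.012
8 -0.027 0.017
9 -0.024 0.022
10 -0.02 0.026
11 -0.015 0.029
12 -0.01 0.031
13 -0.004 0.032
14 0.002 0.032
15 0.007 0.032
16 0.013 0.03
17 0.018 0.027
0.11246913580246913 0.007207535834282406
```

The last joint's range favours the flipped grasp, so I'll turn the gripper half a turn in the air first.

Emit:
arm_command --series '[{"dp":[0,0,0],"angular":[0.115,0,0],"gripper":28},{"dp":[0,0,0],"angular":[0.115,0,0],"gripper":28},{"dp":[0,0,0],"angular":[0.115,0,0],"gripper":28},{"dp":[0,0,0],"angular":[0.115,0,0],"gripper":28},{"dp":[0,0,0],"angular":[0.115,0,0],"gripper":28},{"dp":[0,0,0],"angular":[0.115,0,0],"gripper":28},{"dp":[0,0,0],"angular":[0.115,0,0],"gripper":28},{"dp":[0,0,0],"angular":[0.115,0,0],"gripper":28}]'

```text
clock: 8.35
position: [0.5108, 0.1946, 0.163]
ee_rot: [0.685, -0.137, 0.703, 0.132]
contact_force: [-0.2, 0.4, -0.2]
width: 0.0275
```

Emit:
arm_command --series '[{"dp":[0,0,0],"angular":[0.115,0,0],"gripper":28},{"dp":[0,0,0],"angular":[0.115,0,0],"gripper":28},{"dp":[0,0,0],"angular":[0.115,0,0],"gripper":28},{"dp":[0,0,0],"angular":[0.115,0,0],"gripper":28},{"dp":[0,0,0],"angular":[0.115,0,0],"gripper":28},{"dp":[0,0,0],"angular":[0.115,0,0],"gripper":28},{"dp":[0,0,0],"angular":[0.115,0,0],"gripper":28},{"dp":[0,0,0],"angular":[0.115,0,0],"gripper":28}]'

```text
clock: 9.35
position: [0.5038, 0.1926, 0.15]
ee_rot: [0.59, 0.358, 0.612, -0.386]
contact_force: [0.6, 0.1, 0.6]
width: 0.0278
```

Run:
```python
from h import *
st(); plan([.5771,.1598,.10],down(-74.9),6)
```

```text
t 9.35 p [0.5038 0.1926 0.15  ] x [-0.047 -0.017 -0.999] z [ 0.446 -0.895 -0.006] jaw -63.5 q [ 0.24  0.31  1.67 -0.01  1.21  1.35] F [0.6 0.1 0.6] w 0.0278
per row mm 15.8 deg 2.0
[0.065, 0.074, 0.087] [0.021, -0.0, 0.005]
[0.066, 0.077, 0.084] [0.021, -0.0, 0.005]
[0.067, 0.079, 0.081] [0.021, -0.0, 0.005]
[0.067, 0.081, 0.079] [0.021, -0.0, 0.005]
[0.068, 0.083, 0.076] [0.021, -0.0, 0.005]
[0.069, 0.085, 0.073] [0.021, -0.0, 0.005]
```

Emit:
arm_command --series '[{"dp":[0,0.095,0.105],"angular":[0.026,0,0.006],"gripper":28},{"dp":[0,0.095,0.105],"angular":[0.026,0,0.006],"gripper":28},{"dp":[0,0.1,0.1],"angular":[0.026,0,0.006],"gripper":28},{"dp":[0,0.1,0.095],"angular":[0.026,0,0.006],"gripper":28},{"dp":[0.1,0.1,0.09],"angular":[0.026,0,0.006],"gripper":28},{"dp":[0.15,0,0],"angular":[0,0,0],"gripper":28},{"dp":[0.1,0,0],"angular":[0,0,0],"gripper":28},{"dp":[0,0,0],"angular":[0,0,0],"gripper":28}]'

```text
clock: 10.35
position: [0.5869, 0.1544, 0.0997]
ee_rot: [0.557, 0.434, 0.558, -0.436]
contact_force: [0.0, -0.3, -0.2]
width: 0.028
```

Run:
```python
from h import *
st(); plan([.5771,.1598,.085],down(-74.9),4)
```

```text
t 10.35 p [0.5869 0.1544 0.0997] x [-0.003 -0.001 -1.   ] z [ 0.245 -0.97   0.   ] jaw -75.8 q [ 0.14  0.42  1.63 -0.    1.1   1.47] F [ 0.  -0.3 -0.2] w 0.028
per row mm 4.6 deg 0.2
[0.031, -0.017, -0.016] [-0.003, 0.0, 0.001]
[0.031, -0.017, -0.016] [-0.003, 0.0, 0.001]
[0.031, -0.017, -0.016] [-0.003, 0.0, 0.001]
[0.031, -0.017, -0.016] [-0.003, 0.0, 0.001]
```

Emit:
arm_command --series '[{"dp":[0.03,-0.022,-0.02],"angular":[-0.004,0,0.001],"gripper":28},{"dp":[0.03,-0.022,-0.02],"angular":[-0.004,0,0.001],"gripper":28},{"dp":[0.03,-0.022,-0.02],"angular":[-0.004,0,0],"gripper":28},{"dp":[0.02,-0.005,-0.005],"angular":[0,0,0],"gripper":28},{"dp":[0,0,0],"angular":[0,0,0],"gripper":28},{"dp":[0,0,0],"angular":[0,0,0],"gripper":28},{"dp":[0,0,0],"angular":[0,0,0],"gripper":28},{"dp":[0,0,0],"angular":[0,0,0],"gripper":28}]'

```text
clock: 11.35
position: [0.5768, 0.1608, 0.0876]
ee_rot: [0.563, 0.43, 0.561, -0.428]
contact_force: [0.6, -0.2, -0.1]
width: 0.0277
```

Run:
```python
from h import *
st(); plan([.5771,.1598,.035],down(-74.9),5); s,d=grab('wrist'); cv2.imwrite('pics/w4.png',d['image'])
```

```text
t 11.35 p [0.5768 0.1608 0.0876] x [ 0.004  0.    -1.   ] z [ 0.265 -0.964  0.001] jaw -74.6 q [ 0.16  0.42  1.67 -0.    1.05  1.46] F [ 0.6 -0.2 -0.1] w 0.0277
per row mm 10.5 deg 0.1
[0.088, -0.0, 0.002] [0.001, 0.0, -0.0]
[0.088, -0.0, 0.002] [0.001, 0.0, -0.0]
[0.088, -0.0, 0.002] [0.001, 0.0, -0.0]
[0.088, -0.0, 0.002] [0.001, 0.0, -0.0]
[0.088, -0.0, 0.002] [0.001, 0.0, -0.0]
```

View pics/w4.png

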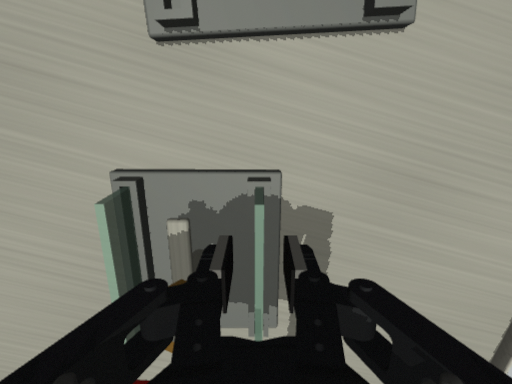

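The plate (x≈259) sits centred between the fingers (233 and 287), and the bar end at (178,225) is clear of the left finger. I'm going down and closing.

Emit:
arm_command --series '[{"dp":[0.09,0,0.002],"angular":[0,0,0],"gripper":28},{"dp":[0.09,0,0.002],"angular":[0,0,0],"gripper":28},{"dp":[0.09,0,0.002],"angular":[0,0,0],"gripper":28},{"dp":[0.09,0,0.002],"angular":[0,0,0],"gripper":28},{"dp":[0.05,0,0],"angular":[0,0,0],"gripper":28},{"dp":[0,0,0],"angular":[0,0,0],"gripper":10},{"dp":[0,0,0],"angular":[0,0,0],"gripper":1},{"dp":[0,0,0],"angular":[0,0,0],"gripper":1}]' --grip_force 70

```text
clock: 12.4
position: [0.577, 0.1597, 0.034]
ee_rot: [0.563, 0.429, 0.562, -0.428]
contact_force: [-0.8, -0.4, -1.0]
width: 0.0047
```

Run:
```python
from h import *
st()
```

```text
t 12.4 p [0.577  0.1597 0.034 ] x [ 0.002  0.    -1.   ] z [ 0.265 -0.964  0.001] jaw -74.7 q [ 0.15  0.48  1.72 -0.    0.94  1.46] F [-0.8 -0.4 -1. ] w 0.0047
```

Emit:
arm_command --series '[{"dp":[0,0,0],"angular":[0,0,0],"gripper":1},{"dp":[-0.08,0,0],"angular":[0,0,0],"gripper":1},{"dp":[-0.15,0,0],"angular":[0,0,0],"gripper":1},{"dp":[-0.2,0,0],"angular":[0,0,0],"gripper":1},{"dp":[-0.3,0,0],"angular":[0,0,0],"gripper":1},{"dp":[-0.3,0,0],"angular":[0,0,0],"gripper":1},{"dp":[-0.3,0,0],"angular":[0,0,0],"gripper":1},{"dp":[-0.15,0,0],"angular":[0,0,0],"gripper":1}]'

```text
clock: 13.4
position: [0.5758, 0.1596, 0.2203]
ee_rot: [0.563, 0.43, 0.561, -0.428]
contact_force: [0.1, 0.2, -1.5]
width: 0.0047
```

Run:
```python
from h import *
st(); s,d=grab('wrist'); cv2.imwrite('pics/w5.png',d['image'])
# final pose: plate x azimuth, tilt t about plate x
pad=np.array([.481,-.194,.018])
az=np.radians(-108); t=np.radians(60)   # label normal 30 deg from up
xp=np.array([np.cos(az),np.sin(az),0]); h=np.array([-xp[1],xp[0],0]) # h: outward azimuth az+90
up=np.array([0,0,1.]); yp=np.cos(t)*h+np.sin(t)*up; zp=np.cross(xp,yp)
print('yp',yp,'zp',zp)
Rt=np.c_[-zp,np.cross(yp,-zp),yp]
# grasp point in plate: x=-.048, y=0, z=.053-.012=.041 ; label (.048,.003,.025); TCP = grasp - .019 zp
lab=pad+[0,0,.018+.09-.018+.0]; lab[2]=.018+.09
tcp=lab-(.048*xp+.003*yp+.025*zp)+(-.048*xp+(.034-.012)*zp)
print('lab',lab,'tcp',tcp,Rt.round(3)); np.savez('goal.npz',p=tcp,R=Rt)
plan(tcp+[0,0,.06],R.from_matrix(Rt),12)
```

```text
t 13.4 p [0.5758 0.1596 0.2203] x [ 0.003  0.    -1.   ] z [ 0.265 -0.964  0.001] jaw -74.6 q [ 0.15  0.31  1.48 -0.    1.35  1.46] F [ 0.1  0.2 -1.5] w 0.0047
yp [ 0.47552826 -0.1545085   0.8660254 ] zp [-0.8236391   0.26761657  0.5       ]
lab [ 0.481 -0.194  0.108] tcp [ 0.51170996 -0.1030379   0.10390192] [[ 0.824  0.309  0.476]
 [-0.268  0.951 -0.155]
 [-0.5    0.     0.866]]
per row mm 23.1 deg 6.7
[0.04, -0.092, 0.164] [-0.048, -0.051, 0.027]
[0.049, -0.106, 0.153] [-0.048, -0.051, 0.027]
[0.055, -0.119, 0.14] [-0.048, -0.051, 0.027]
[0.061, -0.132, 0.126] [-0.048, -0.051, 0.027]
[0.064, -0.143, 0.111] [-0.048, -0.051, 0.027]
[0.066, -0.154, 0.095] [-0.048, -0.051, 0.027]
[0.066, -0.163, 0.078] [-0.048, -0.051, 0.027]
[0.065, -0.171, 0.06] [-0.048, -0.051, 0.027]
[0.061, -0.177, 0.042] [-0.048, -0.051, 0.027]
[0.056, -0.182, 0.024] [-0.048, -0.051, 0.027]
[0.05, -0.186, 0.006] [-0.048, -0.051, 0.027]
[0.041, -0.187, -0.012] [-0.048, -0.051, 0.027]
```

View pics/w5.png

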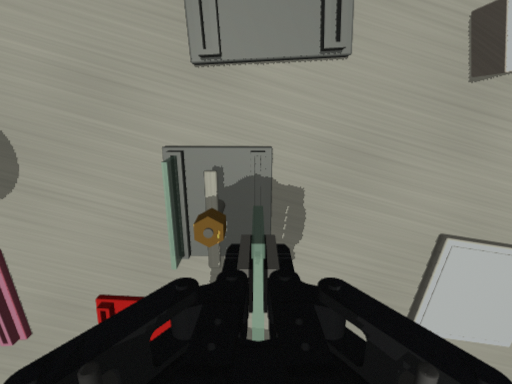

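The plate is held, the blank is still in its slot on the left, and the bar is along the plates. I'm carrying the plate over to the pad.

Emit:
arm_command --series '[{"dp":[0,-0.092,0.164],"angular":[-0.048,-0.051,0.027],"gripper":1},{"dp":[0.03,-0.106,0.153],"angular":[-0.048,-0.051,0.027],"gripper":1},{"dp":[0.05,-0.119,0.14],"angular":[-0.048,-0.051,0.027],"gripper":1},{"dp":[0.06,-0.132,0.126],"angular":[-0.048,-0.051,0.027],"gripper":1},{"dp":[0.064,-0.143,0.111],"angular":[-0.048,-0.051,0.027],"gripper":1},{"dp":[0.066,-0.154,0.095],"angular":[-0.048,-0.051,0.027],"gripper":1},{"dp":[0.066,-0.163,0.078],"angular":[-0.048,-0.051,0.027],"gripper":1},{"dp":[0.065,-0.171,0.06],"angular":[-0.048,-0.051,0.027],"gripper":1}]'

```text
clock: 14.45
position: [0.534, -0.0188, 0.1941]
ee_rot: [0.878, 0.172, 0.371, -0.25]
contact_force: [0.1, -2.1, -1.1]
width: 0.0049
```

Run:
```python
from h import *
st(); g=np.load('goal.npz'); plan(g['p']+[0,0,.05],R.from_matrix(g['R']),7)
```

```text
t 14.45 p [ 0.534  -0.0188  0.1941] x [ 0.601 -0.311 -0.737] z [ 0.565 -0.487  0.666] jaw -40.8 q [ 0.08  0.04  2.19 -0.98  0.44  1.54] F [ 0.1 -2.1 -1.1] w 0.0049
per row mm 13.7 deg 3.5
[0.05, -0.102, 0.002] [-0.025, -0.027, 0.014]
[0.048, -0.104, -0.004] [-0.025, -0.027, 0.014]
[0.046, -0.104, -0.01] [-0.025, -0.027, 0.014]
[0.043, -0.105, -0.016] [-0.025, -0.027, 0.014]
[0.04, -0.105, -0.022] [-0.025, -0.027, 0.014]
[0.036, -0.105, -0.028] [-0.025, -0.027, 0.014]
[0.033, -0.104, -0.033] [-0.025, -0.027, 0.014]
```

Joint 4 is heading for its limit, so I'll aim the tool left of the forearm plane, passing through a steeper tool pose on the way.

```bash
cat >> h.py <<'E'
PAD=np.array([.481,-.194,.018])
def goal(az,t,lab=None,hgt=.09):
    az,t=np.radians([az,t]); lab=PAD+[0,0,hgt] if lab is None else lab
    xp=np.array([np.cos(az),np.sin(az),0]); h=np.array([-xp[1],xp[0],0]); yp=np.cos(t)*h+np.sin(t)*np.array([0,0,1.]); zp=np.cross(xp,yp)
    return lab-.096*xp-.003*yp-.003*zp, R.from_matrix(np.c_[-zp,np.cross(yp,-zp),yp])
E
python3 - <<'E'
from h import *
p,r=goal(-75,25,hgt=.15); print(p); plan(p,r,8)
p2,r2=goal(-75,55); print(p2); plan(p2,r2,6,p,r)
E
```

```text
[ 0.45475175 -0.10164668  0.16401322]
per row mm 14.8 deg 6.7
[0.0, -0.121, -0.025] [-0.063, 0.026, 0.031]
[-0.004, -0.118, -0.037] [-0.063, 0.026, 0.031]
[-0.008, -0.113, -0.049] [-0.063, 0.026, 0.031]
[-0.011, -0.107, -0.06] [-0.063, 0.026, 0.031]
[-0.013, -0.1, -0.071] [-0.063, 0.026, 0.031]
[-0.015, -0.092, -0.081] [-0.063, 0.026, 0.031]
[-0.016, -0.083, -0.09] [-0.063, 0.026, 0.031]
[-0.016, -0.073, -0.098] [-0.063, 0.026, 0.031]
[ 0.456865   -0.10108044  0.10382181]
per row mm 10.0 deg 5.0
[0.077, 0.0, -0.033] [-0.0, -0.056, -0.0]
[0.074, 0.0, -0.039] [0.0, -0.056, -0.0]
[0.07, 0.0, -0.045] [-0.0, -0.056, 0.0]
[0.066, -0.0, -0.051] [-0.0, -0.056, -0.0]
[0.061, 0.0, -0.057] [0.0, -0.056, -0.0]
[0.056, 0.0, -0.062] [-0.0, -0.056, 0.0]
```

Emit:
arm_command --series '[{"dp":[0,-0.12,-0.025],"angular":[-0.063,0.026,0.031],"gripper":1},{"dp":[-0.01,-0.118,-0.037],"angular":[-0.063,0.026,0.031],"gripper":1},{"dp":[-0.012,-0.113,-0.049],"angular":[-0.063,0.026,0.031],"gripper":1},{"dp":[-0.015,-0.107,-0.06],"angular":[-0.063,0.026,0.031],"gripper":1},{"dp":[-0.015,-0.1,-0.071],"angular":[-0.063,0.026,0.031],"gripper":1},{"dp":[-0.015,-0.092,-0.081],"angular":[-0.063,0.026,0.031],"gripper":1},{"dp":[-0.016,-0.083,-0.09],"angular":[-0.063,0.026,0.031],"gripper":1},{"dp":[-0.016,-0.073,-0.098],"angular":[-0.063,0.026,0.031],"gripper":1}]'

```text
clock: 15.45
position: [0.4567, -0.0659, 0.1599]
ee_rot: [0.858, 0.012, 0.514, -0.018]
contact_force: [1.0, 0.1, -2.1]
width: 0.0052
```

Run:
```python
from h import *
st(); p,r=goal(-75,25,hgt=.15); plan(p,r,4)
p2,r2=goal(-75,55,hgt=.11); print(p2); plan(p2,r2,8)
```

```text
t 15.45 p [ 0.4567 -0.0659  0.1599] x [ 0.472 -0.018 -0.882] z [ 0.881 -0.039  0.472] jaw -2.5 q [-0.45 -0.05  2.21  0.36  0.55 -0.67] F [ 1.   0.1 -2.1] w 0.0052
per row mm 9.0 deg 4.4
[-0.008, -0.075, 0.003] [-0.043, 0.009, 0.021]
[-0.011, -0.074, -0.002] [-0.043, 0.009, 0.021]
[-0.013, -0.074, -0.007] [-0.043, 0.009, 0.021]
[-0.015, -0.073, -0.012] [-0.043, 0.009, 0.021]
[ 0.456865   -0.10108044  0.12382181]
per row mm 6.3 deg 4.0
[0.034, -0.037, -0.016] [-0.018, -0.037, 0.016]
[0.032, -0.037, -0.019] [-0.018, -0.037, 0.016]
[0.03, -0.037, -0.022] [-0.018, -0.037, 0.016]
[0.027, -0.037, -0.025] [-0.018, -0.037, 0.016]
[0.025, -0.037, -0.027] [-0.018, -0.037, 0.016]
[0.022, -0.037, -0.03] [-0.018, -0.037, 0.016]
[0.02, -0.037, -0.032] [-0.018, -0.037, 0.016]
[0.017, -0.036, -0.034] [-0.018, -0.037, 0.016]
```

Emit:
arm_command --series '[{"dp":[-0.008,-0.075,0.003],"angular":[-0.043,0.009,0.021],"gripper":1},{"dp":[-0.011,-0.074,0],"angular":[-0.043,0.009,0.021],"gripper":1},{"dp":[-0.013,-0.074,-0.007],"angular":[-0.043,0.009,0.021],"gripper":1},{"dp":[-0.015,-0.073,-0.012],"angular":[-0.043,0.009,0.021],"gripper":1},{"dp":[0,0,0],"angular":[0,0,0],"gripper":1},{"dp":[0.04,0,-0.02],"angular":[0,-0.056,0],"gripper":1},{"dp":[0.04,0,-0.02],"angular":[0,-0.056,0],"gripper":1},{"dp":[0.04,0,-0.025],"angular":[0,-0.056,0],"gripper":1}]'

```text
clock: 16.45
position: [0.453, -0.1006, 0.1484]
ee_rot: [0.9, -0.057, 0.416, 0.12]
contact_force: [-0.7, -0.1, -1.8]
width: 0.0048
```

Run:
```python
from h import *
st(); p2,r2=goal(-75,55); plan(p2,r2,6)
```

```text
t 16.45 p [ 0.453  -0.1006  0.1484] x [ 0.625  0.169 -0.762] z [0.735 0.202 0.647] jaw 15.4 q [-0.88  0.02  2.33  1.03  0.75 -1.92] F [-0.7 -0.1 -1.8] w 0.0048
per row mm 7.5 deg 2.4
[0.05, -0.002, -0.036] [0.001, -0.027, -0.0]
[0.049, -0.002, -0.038] [0.001, -0.027, -0.0]
[0.047, -0.002, -0.04] [0.001, -0.027, -0.0]
[0.045, -0.002, -0.042] [0.001, -0.027, -0.0]
[0.044, -0.002, -0.044] [0.001, -0.027, -0.0]
[0.042, -0.002, -0.046] [0.001, -0.027, -0.0]
```

Emit:
arm_command --series '[{"dp":[0.045,-0.002,-0.036],"angular":[0,-0.03,0],"gripper":1},{"dp":[0.045,-0.002,-0.038],"angular":[0,-0.03,0],"gripper":1},{"dp":[0.045,-0.002,-0.04],"angular":[0,-0.03,0],"gripper":1},{"dp":[0.045,-0.002,-0.042],"angular":[0,-0.03,0],"gripper":1},{"dp":[0.044,-0.002,-0.044],"angular":[0,-0.03,0],"gripper":1},{"dp":[0.035,-0.002,-0.04],"angular":[0,-0.02,0],"gripper":1},{"dp":[0,0,0],"angular":[0,0,0],"gripper":1},{"dp":[0,0,0],"angular":[0,0,0],"gripper":1}]'

```text
clock: 17.45
position: [0.4552, -0.0989, 0.12]
ee_rot: [0.944, -0.034, 0.302, 0.128]
contact_force: [0.7, -0.3, -0.4]
width: 0.0046
```

Run:
```python
from h import *
st(); p2,r2=goal(-75,55); plan(p2,r2,4)
s,a=grab('scene'); s,b=grab('top'); np.savez('fs.npz',V=a['V'],mtx=a['mtx'],depth=a['depth'],image=a['image']); np.savez('ft.npz',V=b['V'],mtx=b['mtx'],depth=b['depth'],image=b['image'])
A=cv2.resize(a['image'][140:340,60:340],(560,400)) ; B=cv2.resize(b['image'][140:280,150:400],(0,0),fx=1.6,fy=1.6); 
A=cv2.resize(a['image'][150:300,140:290],(400,400),interpolation=cv2.INTER_CUBIC); B=cv2.resize(b['image'][150:250,280:380],(400,400),interpolation=cv2.INTER_CUBIC)
cv2.imwrite('pics/f.png',np.hstack([A,B]))
```

```text
t 17.45 p [ 0.4552 -0.0989  0.12  ] x [ 0.785  0.22  -0.579] z [0.562 0.142 0.815] jaw 14.2 q [-1.1   0.24  2.55  1.51  0.93 -2.7 ] F [ 0.7 -0.3 -0.4] w 0.0046
per row mm 4.1 deg 0.2
[0.021, -0.006, -0.026] [-0.001, -0.001, -0.002]
[0.021, -0.006, -0.026] [-0.001, -0.001, -0.002]
[0.021, -0.006, -0.026] [-0.001, -0.001, -0.002]
[0.021, -0.005, -0.026] [-0.001, -0.001, -0.002]
```

View pics/f.png

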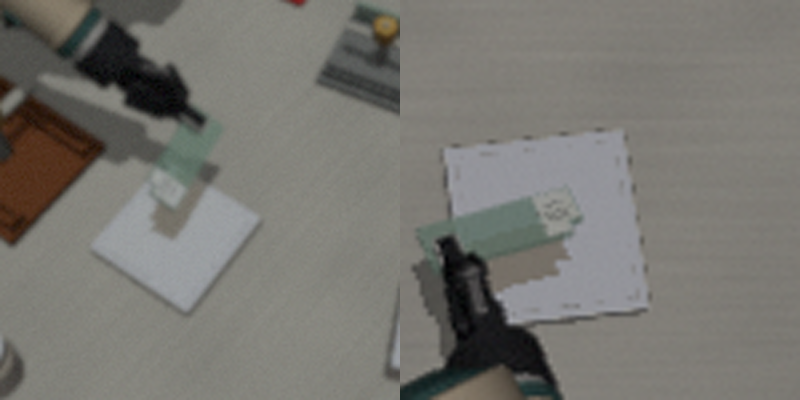

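The plate is label up with the frosted end over the pad: label at (557,208) and pad centre at (547,222) in the right-hand crop. Joint 6 is at its limit though, so I'll yaw back to relieve it.

Run:
```python
from h import *
p,r=pose(); L=p+r.apply([-.003,-.096,.003]); print('q6',get_state()['qpos'],'label model',L)
b=dict(np.load('ft.npz')); print('label seen',onz(b,319.2,202,L[2]),'model px',proj(b,L))
c=[(445,148),(624,130),(650,310),(505,325)]; print('pad', [onz(b,280+(u-400)/4,150+v/4,.018).round(4) for u,v in c[:3]])
p2,r2=goal(-92,52,hgt=.095); plan(p2,r2,6)
```

```text
q6 [-1.09959861  0.24273919  2.55498859  1.51516361  0.92822659 -2.7010924 ] label model [ 0.47973564 -0.19180575  0.12313788]
label seen [ 0.47964899 -0.19123569  0.12313788] model px [[319.37477938 201.97173048]]
pad [array([ 0.552 , -0.1102,  0.018 ]), array([ 0.5663, -0.2667,  0.018 ]), array([ 0.4084, -0.282 ,  0.018 ])]
per row mm 5.3 deg 2.9
[0.042, -0.01, 0.01] [0.018, 0.005, -0.026]
[0.042, -0.008, 0.011] [0.018, 0.005, -0.026]
[0.042, -0.006, 0.011] [0.018, 0.005, -0.026]
[0.042, -0.004, 0.012] [0.018, 0.005, -0.026]
[0.042, -0.002, 0.012] [0.018, 0.005, -0.026]
[0.042, 0.001, 0.013] [0.018, 0.005, -0.026]
```

Emit:
arm_command --series '[{"dp":[0,-0.01,0],"angular":[0.018,0.005,-0.026],"gripper":1},{"dp":[0.03,-0.008,0.011],"angular":[0.018,0.005,-0.026],"gripper":1},{"dp":[0.042,-0.006,0.011],"angular":[0.018,0.005,-0.026],"gripper":1},{"dp":[0.042,-0.004,0.012],"angular":[0.018,0.005,-0.026],"gripper":1},{"dp":[0.042,-0.002,0.012],"angular":[0.018,0.005,-0.026],"gripper":1},{"dp":[0.042,0,0.012],"angular":[0.018,0.005,-0.026],"gripper":1},{"dp":[0,0,0],"angular":[0,0,0],"gripper":1},{"dp":[0,0,0],"angular":[0,0,0],"gripper":1}]'

```text
clock: 18.55
position: [0.4803, -0.1005, 0.1207]
ee_rot: [0.944, 0.005, 0.329, -0.018]
contact_force: [-0.0, 0.4, -0.6]
width: 0.0048
```

Run:
```python
from h import *
st(); p,r=pose(); L=p+r.apply([-.003,-.096,.003]); print('label model',L)
p2,r2=goal(-95,52,hgt=.095); plan(p2,r2,5)
```

```text
t 18.55 p [ 0.4803 -0.1005  0.1207] x [ 0.782 -0.03  -0.622] z [ 0.622 -0.02   0.783] jaw -1.9 q [-0.76  0.15  2.59  2.1   0.64 -2.7 ] F [-0.   0.4 -0.6] w 0.0048
label model [ 0.47634447 -0.19636161  0.12522846]
per row mm 3.1 deg 0.6
[0.025, 0.004, -0.006] [0.004, -0.001, -0.005]
[0.025, 0.004, -0.006] [0.004, -0.001, -0.005]
[0.025, 0.004, -0.006] [0.004, -0.001, -0.005]
[0.025, 0.004, -0.006] [0.004, -0.001, -0.005]
[0.025, 0.005, -0.006] [0.004, -0.001, -0.005]
```

The pose meets the goal, but joint 6 still sits at its limit. I'll fit simple kinematics to the logged states to find a pose with margin.

```bash
cat > k.py <<'E'
from h import *
from scipy.optimize import least_squares
log=[eval(l) for l in open('log.txt')]
def rot(q,s4,s6): return (R.from_euler('z',q[0])*R.from_euler('y',q[1]+q[2])*R.from_euler('z',s4*q[3])*R.from_euler('y',q[4])*R.from_euler('z',s6*q[5]))
def fkp(q,k,s4,s6):
    h,a1,L1,e,L2,D=k; Z=R.from_euler('z',q[0]); A=Z*R.from_euler('y',q[1]); B=Z*R.from_euler('y',q[1]+q[2]); T=rot(q,s4,s6)
    return Z.apply([a1,0,h])+A.apply([0,0,L1])+B.apply([e,0,L2])+T.apply([0,0,D])
M=None
for s4 in (1,-1):
  for s6 in (1,-1):
    rr=[rot(q,s4,s6).inv()*R.from_matrix(m) for q,p,m in log]; m=R.concatenate(rr).mean(); err=max((m.inv()*x).magnitude() for x in rr)
    f=least_squares(lambda k:np.concatenate([fkp(q,k,s4,s6)-p for q,p,_ in log]),[.2,0,.4,0,.4,.25])
    if M is None or err<M[0]: M=(err,s4,s6,m,f.x,np.abs(f.fun).max())
print(M[0],M[1:3],M[4].round(3),M[5])
E
python3 - <<'E'
from k import *
err,s4,s6,m,k,_=M; q0=get_state()['qpos']
lo=np.array([-2.89,-.75,.22,-1.18,.11,-2.7]);hi=np.array([2.89,2.08,2.7,4.32,2.71,2.7])
for az in range(-170,-20,15):
  for t in (50,58):
    p,r=goal(az,t,lab=np.array([.48,-.195,.118]))
    best=None
    for g in (q0,[-.4,.2,2.3,0.3,.5,-.3],[-.2,.2,2.3,-.8,.5,.8],[-.3,.2,2.3,3.1,.5,-2.5]):
        f=least_squares(lambda q:np.r_[(fkp(q,k,s4,s6)-p)*5,((rot(q,s4,s6)*m).inv()*r).as_rotvec()],np.clip(g,lo+.01,hi-.01),bounds=(lo,hi))
        mg=np.minimum(f.x-lo,hi-f.x).min()
        if f.cost<1e-6: print(az,t,f.x.round(2),'margin',mg.round(2))
E
```

```text
6.420563757681081e-16 (1, 1) [ 0.174 -0.048  0.672  0.059  0.458  0.429] 0.09054715930369853
-170 50 [ 0.27  0.49  1.9  -1.    1.14  2.3 ] margin 0.18
-170 50 [ 0.27  0.49  1.9  -1.    1.14  2.3 ] margin 0.18
-170 58 [ 0.34  0.57  1.93 -1.1   1.23  2.45] margin 0.08
-170 58 [ 0.34  0.57  1.93 -1.1   1.23  2.45] margin 0.08
-155 50 [ 0.32  0.41  2.08 -1.17  0.97  2.32] margin 0.01
-155 50 [ 0.32  0.41  2.08 -1.17  0.97  2.32] margin 0.01
-80 50 [-0.84  0.2   2.54  1.74  0.72 -2.6 ] margin 0.1
-80 50 [-0.84  0.2   2.54  1.74  0.72 -2.6 ] margin 0.1
-80 50 [-0.84  0.2   2.54  1.74  0.72 -2.6 ] margin 0.1
-80 50 [-0.84  0.2   2.54  1.74  0.72 -2.6 ] margin 0.1
-65 50 [-1.05  0.26  2.4   1.27  0.93 -2.53] margin 0.17
-65 50 [-1.05  0.26  2.4   1.27  0.93 -2.53] margin 0.17
-65 50 [-1.05  0.26  2.4   1.27  0.93 -2.53] margin 0.17
-65 50 [-1.05  0.26  2.4   1.27  0.93 -2.53] margin 0.17
-50 50 [-1.11  0.34  2.23  0.98  1.11 -2.52] margin 0.18
-50 50 [-1.11  0.34  2.23  0.98  1.11 -2.52] margin 0.18
-50 50 [-1.11  0.34  2.23  0.98  1.11 -2.52] margin 0.18
-50 50 [-1.11  0.34  2.23  0.98  1.11 -2.52] margin 0.18
-50 58 [-1.19  0.44  2.26  1.04  1.2  -2.69] margin 0.01
-50 58 [-1.19  0.44  2.26  1.04  1.2  -2.69] margin 0.01
-50 58 [-1.19  0.44  2.26  1.04  1.2  -2.69] margin 0.01
-50 58 [-1.19  0.44  2.26  1.04  1.2  -2.69] margin 0.01
-35 50 [-1.09  0.42  2.06  0.79  1.28 -2.54] margin 0.16
-35 50 [-1.09  0.42  2.06  0.79  1.28 -2.54] margin 0.16
-35 50 [-1.09  0.42  2.06  0.79  1.28 -2.54] margin 0.16
-35 50 [-1.09  0.42  2.06  0.79  1.28 -2.54] margin 0.16
-35 58 [-1.15  0.51  2.06  0.84  1.36 -2.65] margin 0.05
-35 58 [-1.15  0.51  2.06  0.84  1.36 -2.65] margin 0.05
-35 58 [-1.15  0.51  2.06  0.84  1.36 -2.65] margin 0.05
-35 58 [-1.15  0.51  2.06  0.84  1.36 -2.65] margin 0.05
```

Run:
```python
from h import *
p2,r2=goal(-75,49,lab=np.array([.480,-.195,.113])); plan(p2,r2,6)
```

```text
per row mm 4.6 deg 2.9
[-0.017, -0.004, -0.034] [-0.02, 0.005, 0.025]
[-0.016, -0.002, -0.035] [-0.02, 0.005, 0.025]
[-0.016, -0.0, -0.035] [-0.02, 0.005, 0.025]
[-0.016, 0.002, -0.035] [-0.02, 0.005, 0.025]
[-0.016, 0.003, -0.035] [-0.02, 0.005, 0.025]
[-0.015, 0.005, -0.035] [-0.02, 0.005, 0.025]
```

Emit:
arm_command --series '[{"dp":[-0.016,-0.004,-0.034],"angular":[-0.02,0.005,0.025],"gripper":1},{"dp":[-0.016,-0.002,-0.035],"angular":[-0.02,0.005,0.025],"gripper":1},{"dp":[-0.016,0,-0.035],"angular":[-0.02,0.005,0.025],"gripper":1},{"dp":[-0.016,0.002,-0.035],"angular":[-0.02,0.005,0.025],"gripper":1},{"dp":[-0.016,0.003,-0.035],"angular":[-0.02,0.005,0.025],"gripper":1},{"dp":[-0.015,0.005,-0.035],"angular":[-0.02,0.005,0.025],"gripper":1},{"dp":[0,0,0],"angular":[0,0,0],"gripper":1},{"dp":[0,0,0],"angular":[0,0,0],"gripper":1}]'

```text
clock: 19.55
position: [0.4524, -0.1055, 0.1075]
ee_rot: [0.927, -0.045, 0.35, 0.128]
contact_force: [0.9, 0.4, -1.6]
width: 0.005
```

Run:
```python
from h import *
st(); p,r=pose(); print('label',p+r.apply([-.003,-.096,.003]),'tip',np.degrees(np.arccos(r.as_matrix()[2,2])))
p2,r2=goal(-75,49,lab=np.array([.480,-.195,.113])); plan(p2,r2,3)
```

```text
t 19.55 p [ 0.4524 -0.1055  0.1075] x [ 0.722  0.206 -0.66 ] z [0.637 0.173 0.751] jaw 15.2 q [-1.03  0.2   2.5   1.42  0.82 -2.53] F [ 0.9  0.4 -1.6] w 0.005
label [ 0.47800758 -0.19806715  0.11113399] tip 41.319651556834415
per row mm 1.6 deg 0.3
[0.006, 0.007, 0.01] [0.001, -0.001, -0.003]
[0.006, 0.007, 0.01] [0.001, -0.001, -0.003]
[0.006, 0.007, 0.01] [0.001, -0.001, -0.003]
```

Emit:
arm_command --series '[{"dp":[0.006,0.006,0.01],"angular":[0,-0.01,0],"gripper":1},{"dp":[0.006,0.006,0.01],"angular":[0,-0.01,0],"gripper":1},{"dp":[0,0,0],"angular":[0,0,0],"gripper":1},{"dp":[0,0,0],"angular":[0,0,0],"gripper":1},{"dp":[0,0,0],"angular":[0,0,0],"gripper":1},{"dp":[0,0,0],"angular":[0,0,0],"gripper":1},{"dp":[0,0,0],"angular":[0,0,0],"gripper":1},{"dp":[0,0,0],"angular":[0,0,0],"gripper":1}]'

```text
clock: 20.55
position: [0.4544, -0.1014, 0.1087]
ee_rot: [0.933, -0.043, 0.334, 0.13]
contact_force: [0.4, 0.1, -1.5]
width: 0.0047
```

Run:
```python
from h import *
st(); p,r=pose(); L=p+r.apply([-.003,-.096,.003]); print('label',L,'tip',np.degrees(np.arccos(r.as_matrix()[2,2])),abs(get_state()['qd']).max())
s,b=grab('top'); s,a=grab('scene'); print('px',proj(b,L),proj(a,L))
C=cloud(b); m=np.linalg.norm(C-L,axis=-1)<.012; q=C[m]; n=np.linalg.svd(q-q.mean(0))[2][2]; print('depth pts',m.sum(),q.mean(0),'normal',n)
B=cv2.resize(b['image'][130:250,170:370],(800,480),interpolation=cv2.INTER_CUBIC); cv2.imwrite('pics/g.png',B)
```

```text
t 20.55 p [ 0.4544 -0.1014  0.1087] x [ 0.743  0.213 -0.635] z [0.612 0.167 0.773] jaw 15.2 q [-1.05  0.22  2.52  1.47  0.85 -2.61] F [ 0.4  0.1 -1.5] w 0.0047
label [ 0.47999041 -0.19397702  0.11223931] tip 39.3925439735478 0.001501268865447339
px [[319.60388331 202.46493515]] [[201.6003521  221.94749356]]
depth pts 31 [ 0.48036108 -0.19433101  0.11225125] normal [-0.62389774 -0.02409475 -0.78113447]
```

View pics/g.png

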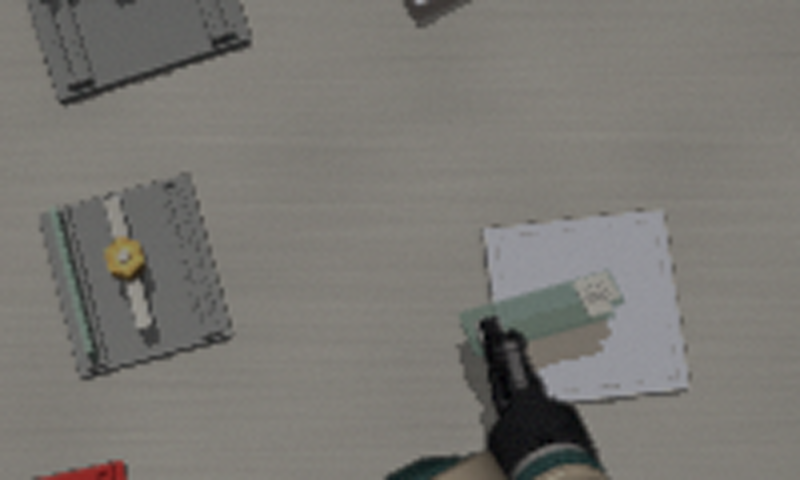

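The final view shows the label at (598,290), above the pad's middle and facing up. The blank is still in its slot (75,290) and the bar lies along the stand. Handing in.

```bash
python3 -c "
from rig import sign_off; print(sign_off())"
```

```text
the job is handed in; nothing more can be done
None
```

I turned the nut about 81° counterclockwise to its stop, then took the check plate out by its clear end. The arm is holding it still over the light pad, and I handed the job in at about 20.6 s.

**Last checks:**
- **Label position:** it is at about (0.480, -0.194, 0.112) m. That is within 2 mm of the pad's middle and about 94 mm above its top. The depth camera agrees to under 1 mm.
- **Label tilt:** it faces up, 39° from flat by the arm's pose and about 39° by the depth fit.
- **Stillness:** joint speeds are about zero, and the grip is steady at 4.7 mm opening.
- **Other plate and bar:** the blank is still in its slot and the bar lies along the stand. The bowl and jar were not in the last view. The carton was only partly in it, and the arm never went near any of them.

**What went wrong or disagreed:**
- **Joint 6 limit:** for about a second while tipping the plate, joint 6 read -2.701 rad against its stated -2.70 limit. I moved the pose back, and it now holds at -2.61.
- **Kinematic fit:** a model I fitted to find a better pose was off by up to 9 cm, so I dropped it and used measured poses instead.

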